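Cover the preheating chocolate melter and take off the outer lid

ROBOT

A 6-joint arm with a two-finger parallel gripper is mounted at the origin on the work surface. World frame = base frame: x ahead of the robot, y to its left, z up, the work surface at z = 0. Lengths are in m, angles in rad, forces in N, time in s.
With the tool pointing down it reaches from about 0.325 to 0.9 m from the base axis. Payload 6.1 kg.
Tool frame: the origin (TCP) lies at the very end of the fingers, on their centre line; the grasp point (between the pads) lies 19 mm behind it; z points along the fingers, y is the line along which they close (so a half turn about z gives the same grasp; the last joint's range is limited). The gripper opens to 85 mm and grips with 20 to 120 N. Pads are 22 mm wide; open, the fingers measure 114 mm over their backs; the gripper's body (76 mm by 85 mm) begins 54 mm behind the grasp point. The pads swing forward as they close: fully open they stand 13 mm farther back than shut.
Start: joints at [0.983, 0.22, 1.526, -0, 1.395, -0.126], TCP at [0.278, 0.56, 0.231] pointing down, gripper open.
Joint ranges: [-2.98, 2.98], [-0.91, 2.08], [0.09, 2.57], [-1.24, 4.39], [0.2, 2.65], [-2.68, 2.68]. Speed limits (rad/s): [2.57, 2.57, 3.01, 3.14, 3.14, 3.14].

INTERFACE

Orientations are given as [roll, pitch, yaw] about the fixed x, y, z axes, in that order (R = Rz(yaw) Ry(pitch) Rx(roll)).
In Python, from rig import robot gives the robot as it stands.
- The arm moves only by the tool jog_arm, never from a script. Its argument "targets" is text: rows parted by semicolons, each of 7 numbers parted by spaces: the shift along the tool's x, y, z in cm, then the turn, a rotation vector about the tool's x, y, z in degrees, then the finger opening in cm, from 0 to 8.54. A call has 1 to 5 rows; each row shifts and turns the commanded pose from where the row before left it, along the tool's axes as they then stand; what a row does not reach is not made up. A row lasts 1/10 s, in which the tool goes at most 50 mm and 8.59 degrees, less where a joint would pass 70% of its speed; a pose out of reach is approached as far as the arm can. A call is refused whole if a number of a shift passes 5 or a number of a turn 8.59, either way. A call with a gripper value outside its range is refused whole. The fingers move at their own pace and stop on an object; "force" is the grip in N (left out, the last holds). Time passes only in rows, so rows that do not move let the fingers close. It gives the time, the measured TCP pose, the force, the opening and the grip force at its end, in the units of the state.
- robot.get_state(): the state, without advancing time (a new reading comes with each control period).
- robot.camera(name): name is "scene" or "side" or "wrist"; returns the picture (384x512x3 uint8, red, green, blue); there is no depth.
- robot.camera_params(name): a dict with "vfov" (degrees; the focal length in pixels is half the picture's height over the tangent of half this angle, whatever the lens; pixels are square), "cx", "cy" (the principal point, pixels), "rvec" (rotation vector, rad) and "tvec" (3), from world to camera coordinates, as OpenCV has them; the wrist camera has in their place "tool_from_camera" (4x4, takes a point from camera to tool coordinates, whose origin is the TCP and whose axes are the flange's). Camera axes: x right, y down, z forward; pixel columns grow to the right and rows downward; lengths in m; the calibration is good to about 2 mm. A picture is of the moment at which its call begins: read the wrist's pose just before it. camera_params takes no time and is no camera call.
- robot.job_done(): hands the job in; it is judged then, once.
Trained networks look in the newest picture that a camera, given by its name, has taken for a name from the list of things; names that differ only in an ending like _2 or _b are one class to them, and where a whole thing is asked for, a point or a joint stands for the part that bears it (a point fixed in the world has none). Each returns a list of dicts, best first, with "conf" (0 to 1); they miss things now and then, are a little off and sometimes report something else, mostly with a low value. They report only what shows in the picture. A call takes as long as a camera call. They do not tell look-alikes from the thing itself.
- robot.find_in(camera, name): "centre" ([x, y, z] in m, in the coordinates of the camera as it stood for that picture, good to about 4 mm: the middle of the surface that is visible of it).
- robot.trace(camera, name): "mask" (384x512 bool, what is visible of it).
The state is a dict: "time_s": time; "joint_pos": joint angles; "joint_vel": joint speeds; "joint_efforts": joint torques, N m; "tcp_pos": TCP position; "tcp_rot": TCP orientation; "ft_force": force on the tool from outside, world axes, zero at the start; "torque": the same for the moment, N m; "opening": finger opening in m; "grasp_force": force on a finger pad.
Only numpy, scipy, OpenCV 4.12 (cv2) and the standard library are available. Lean on these libraries where they do the work, as an engineer would, in place of code of your own. Each camera call takes 0.05 s, during which the arm holds its last target. There are 200 camera calls.

TASK

Start the chocolate melter by pressing its push button fully down and letting it spring back up. Then lift the nested pair of lids off the drying ring together by the inner lid's tall round knob, lower the pair gently onto the melting pot until the inner lid is fully home, and let go of the knob. Finally take the outer lid by its square collar and lift it alone, straight up until it is well clear above the knob, leaving the inner lid undisturbed on the pot; finish while still holding the outer lid up there, level and still, and leave the other things on the bench alone.

Things in the scene. Friction and masses are not known exactly. Their poses are not given: they have to be found in the camera images.
- start (a joint): The melter's round start button, 30 mm across, pressed straight down. Value 0 = up, 0.006 m = fully down; a spring brings it back; fully down takes 5 N. It is the only push button in the scene.
- start_top (a point): Centre of the top face of the start button. It stands on the melter's low black console (160 x 90 mm, top 45 mm above the bench), the end of the melter that faces roughly towards the robot, 145 mm horizontally from the pot's axis. The melter's square 200 x 200 mm steel housing, 70 mm high, begins 45 mm from the button's centre.
- melter: Chocolate melter, fixed to the bench: square steel housing with an empty round aluminium pot in its middle, and the console in front (its own -x). Origin on the bench under the pot's axis, z up.
- pot_mouth (a point): Centre of the pot's rim plane, 120 mm above the bench. Pot outside diameter 152 mm, inside 144 mm. The inner lid is home when its flange lies on this rim.
- drying_ring: Plain steel ring, open top and bottom, 152 mm outside, 144 mm inside diameter, 50 mm high, fixed to the bench; the nested lids start on it. Origin on the bench at its centre.
- inner_lid: Inner lid (0.2 to 0.4 kg, loose), aluminium: a plug 132 mm in diameter, 12 mm deep, chamfered foot; above it a flange 154 mm in diameter, 5 mm thick; from its middle a round black knob, 20 mm in diameter, stands 78 mm up. Origin at the centre of the plug's underside, z up. The outer lid lies on the flange, so lifting the knob carries both.
- inner_seat (a point): Centre of the underside of the inner lid's flange, 12 mm above its origin.
- inner_knob (a point): The place to grip the inner lid's knob: on its axis, 12 mm below its top and, while the lids are nested, 22 mm above the top of the outer lid's collar. It is 71 mm above the underside of the flange.
- outer_lid: Outer lid (0.2 to 0.45 kg, loose): steel disc 172 mm in diameter with a short skirt round the inner lid's flange, a raised step 120 mm across, and in the middle a plain metal open square collar, 46 mm outside, 32 mm inside, walls along the lid's x and y; the knob stands up through it with 6 mm play. Origin at the centre of the skirt's underside, z up; step top at 16 mm, collar top at 48 mm. No catch.
- outer_collar (a point): The place to grip the outer lid: on the collar's axis, 10 mm below the collar's top and 22 mm above the step. With the lids nested the knob's top is 44 mm above this point, and this point is 32 mm below the inner_knob point. The outer lid must rise at least 85 mm from its nested place for its skirt to clear the top of the knob.
- jar: Bystander: glass storage jar with a steel cap, 72 mm across, 110 mm high, beyond the work.
- bowl: Bystander: steel bowl, 120 mm across, 50 mm high.
- spatula: Bystander: spatula lying on the bench.
- mug: Bystander: white mug, 80 mm across, 90 mm high.
There are look-alikes about, which are no part of the job. What is shaped like the inner_lid but purple or yellow is not meant.

How it is judged:
By the outcome, as a careful person would: the job done as asked, in the order asked, and still so for the second after the job is handed in, while the arm keeps its last pose, push and grip.
It also fails if it takes over 72 s, if anything falls off the work surface, if the arm or the gripper's body presses on something with over 40 N, if the wrist force passes 120 N, or if a joint passes its speed limit or range.

## Working session

There is one attempt and no reset: what is moved stays moved. The work goes in short steps, Python scripts to look and compute and a tool call to move; the robot and the scene stay as the last step left them, time stands still between calls to the robot, and variables do not carry over. Pictures are saved under pics/ and viewed, at most 13 in all, crops included, and the job is handed in when it is done.

Besides the shell and the picture viewer there is one more tool, called as a command line: name --argument value ..., lists and objects as JSON in quotes. jog_arm: Moves the arm, as the interface text tells. Its arguments: {"type":"object","properties":{"targets":{"type":"string"},"force":{"type":"number"}},"required":["targets"]}

```bash
mkdir -p pics; cat > h.py <<'E'
import numpy as np, cv2
from rig import robot
from scipy.spatial.transform import Rotation as R
def Twc(name, st=None):
    p=robot.camera_params(name); T=np.eye(4)
    if 'rvec' in p:
        r=cv2.Rodrigues(np.array(p['rvec'],float))[0]; t=np.array(p['tvec'],float).ravel()
        T[:3,:3]=r.T; T[:3,3]=-r.T@t
    else:
        A=np.eye(4); A[:3,:3]=R.from_euler('xyz',st['tcp_rot']).as_matrix() if len(st['tcp_rot'])==3 else 0
        A[:3,3]=st['tcp_pos']; T=A@np.array(p['tool_from_camera'])
    return T
def K(name):
    p=robot.camera_params(name); f=192/np.tan(np.radians(p['vfov'])/2); return f,p['cx'],p['cy']
def proj(name,P,st=None):
    T=np.linalg.inv(Twc(name,st)); c=T[:3,:3]@np.array(P,float)+T[:3,3]; f,cx,cy=K(name)
    return np.array([cx+f*c[0]/c[2],cy+f*c[1]/c[2]])
def ray(name,uv,z,st=None):
    T=Twc(name,st); f,cx,cy=K(name); d=T[:3,:3]@np.array([(uv[0]-cx)/f,(uv[1]-cy)/f,1]); o=T[:3,3]
    return o+d*(z-o[2])/d[2]
def find(name,thing,st=None):
    T=Twc(name,st); f,cx,cy=K(name)
    for d in robot.find_in(name,thing):
        c=np.array(d['centre']); print(name,thing,round(d['conf'],2),np.round(T[:3,:3]@c+T[:3,3],3),'px',np.round([cx+f*c[0]/c[2],cy+f*c[1]/c[2]]))
def snap(name,fn):
    st=robot.get_state(); im=robot.camera(name); cv2.imwrite('pics/'+fn,im[:,:,::-1]); return st,im
E
python3 - <<'E'
from h import *
s1,a=snap('scene','a.png'); s2,b=snap('side','b.png')
for c in('scene','side'):
    for t in('start','inner_lid','inner_knob','outer_lid','outer_collar','melter','drying_ring'): find(c,t)
print(s1['tcp_rot'],robot.camera_params('scene'),robot.get_state()['time_s'])
E
```

```text
scene inner_lid 0.91 [ 0.811 -0.211  0.018] px [152. 200.]
scene inner_lid 0.82 [0.775 0.355 0.016] px [322. 330.]
scene inner_lid 0.72 [0.41  0.155 0.013] px [343. 187.]
scene inner_lid 0.59 [0.642 0.143 0.122] px [291. 217.]
scene inner_lid 0.29 [0.653 0.15  0.061] px [289. 233.]
scene inner_knob 0.98 [0.779 0.355 0.02 ] px [321. 331.]
scene inner_knob 0.78 [0.41  0.158 0.014] px [344. 188.]
scene inner_knob 0.76 [ 0.813 -0.201  0.021] px [154. 202.]
scene inner_knob 0.66 [0.645 0.143 0.12 ] px [290. 218.]
scene inner_knob 0.65 [ 0.622 -0.492  0.03 ] px [142. 113.]
scene outer_lid 0.61 [0.655 0.15  0.062] px [288. 234.]
scene outer_collar 0.67 [0.649 0.145 0.063] px [288. 231.]
scene melter 0.9 [ 0.572 -0.122  0.067] px [234. 157.]
scene drying_ring 0.79 [0.702 0.175 0.015] px [283. 260.]
side inner_lid 0.82 [0.768 0.339 0.02 ] px [242. 155.]
side inner_lid 0.66 [0.393 0.137 0.013] px [180. 208.]
side inner_lid 0.65 [ 0.796 -0.218  0.018] px [326. 225.]
side inner_lid 0.39 [0.633 0.13  0.116] px [237. 167.]
side inner_knob 0.97 [0.766 0.346 0.017] px [241. 155.]
side inner_knob 0.81 [ 0.799 -0.22   0.019] px [328. 224.]
side inner_knob 0.45 [0.619 0.111 0.06 ] px [237. 183.]
side inner_knob 0.43 [0.632 0.131 0.116] px [237. 167.]
side outer_lid 0.91 [0.62  0.117 0.064] px [236. 181.]
side outer_lid 0.64 [ 0.74  -0.041  0.079] px [286. 189.]
side outer_collar 0.6 [0.621 0.107 0.061] px [238. 183.]
side melter 0.89 [ 0.526 -0.181  0.055] px [254. 237.]
side drying_ring 0.49 [0.591 0.075 0.022] px [235. 198.]
[-3.13965415e+00 -2.41551701e-04  2.67970033e+00] {'vfov': 50.19868545912274, 'cx': 252.6433647028599, 'cy': 185.35976119672404, 'rvec': array([ 1.11706575,  2.54811329, -0.81538431]), 'tvec': array([ 0.42415611, -0.31765599,  1.42444201])} 0.8
```

```bash
python3 - <<'E'
import cv2,numpy as np
a=cv2.imread('pics/a.png');b=cv2.imread('pics/b.png')
c=np.vstack([cv2.resize(a[80:350,100:400],(600,540))])
cv2.imwrite('pics/a2.png',c); cv2.imwrite('pics/b2.png',cv2.resize(b[120:300,140:380],(800,600)))
E
```

```text
(no output)
```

View pics/a2.png

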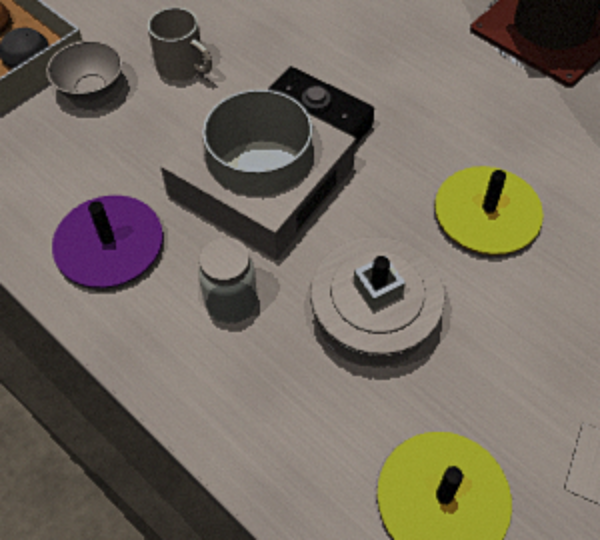

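View pics/b2.png

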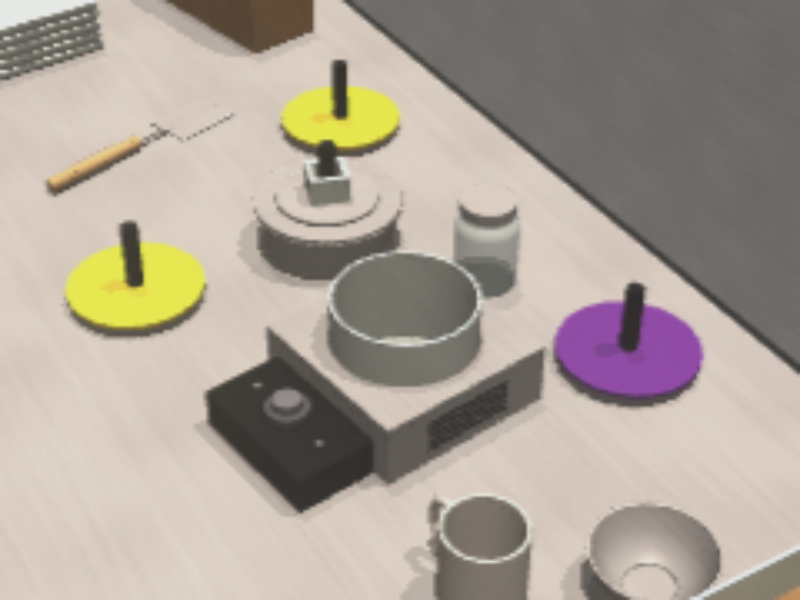

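The nested pair is at scene px (290,215) and side px (238,165). It is the only one with a square collar and ring, with the black knob up through it. The look-alikes are yellow at scene (345,185) and (322,325) and purple at (153,200), so they are excluded. The button is at scene (258,127) and side (226,240), and the pot rim is at scene (229,147) and side (261,214).

```bash
python3 - <<'E'
from h import *
for n,z,u,v in(('button',.055,(258.5,126.5),(225.8,240)),('pot',.12,(229.5,147),(261.2,214.2)),('knobtop',.133,(290,211),(237.8,163.8))):
    print(n,ray('scene',u,z).round(4),ray('side',v,z).round(4))
# collar corners crop
a=cv2.imread('pics/a.png');b=cv2.imread('pics/b.png')
cv2.imwrite('pics/c.png',np.hstack([cv2.resize(a[195:245,260:320],(399,400),interpolation=2),cv2.resize(b[150:200,210:270],(399,400),interpolation=2)]))
st=robot.get_state();print(R.from_euler('xyz',st['tcp_rot']).as_matrix().round(3),robot.camera_params('wrist'))
E
```

```text
button [ 0.4267 -0.1587  0.055 ] [ 0.4387 -0.1491  0.055 ]
pot [ 0.584  -0.1245  0.12  ] [ 0.5636 -0.1619  0.12  ]
knobtop [0.6376 0.1348 0.133 ] [0.6336 0.1258 0.133 ]
[[-0.895  0.446  0.   ]
 [ 0.446  0.895  0.   ]
 [ 0.     0.    -1.   ]] {'vfov': 61.285983284650264, 'cx': 258.18824481905466, 'cy': 192.25489593797118, 'tool_from_camera': array([[ 1.43594139e-03, -9.53688479e-01, -3.00792659e-01,
         7.69908631e-02],
       [ 9.99998964e-01,  1.39904171e-03,  3.38073219e-04,
         1.02725111e-03],
       [ 9.84049413e-05, -3.00792833e-01,  9.53689500e-01,
        -1.41756466e-01],
       [ 0.00000000e+00,  0.00000000e+00,  0.00000000e+00,
         1.00000000e+00]])}
```

View pics/c.png

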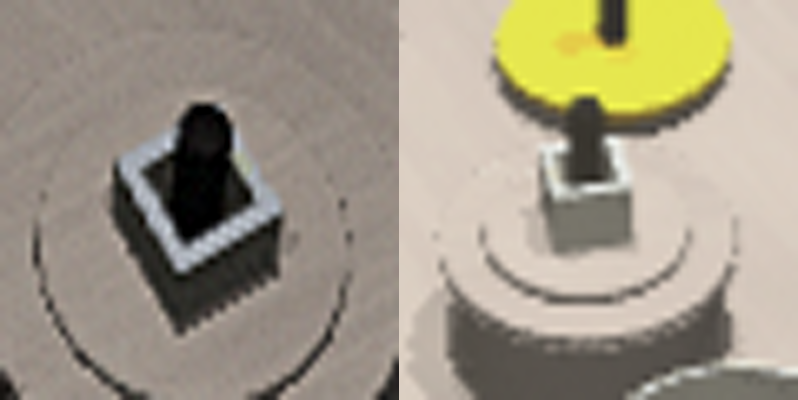

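```bash
python3 - <<'E'
from h import *
P={k:ray('scene',(260+x/6.65,195+y/8.0),.099)[:2] for k,(x,y) in dict(l=(118,162),r=(281,208),b=(183,270)).items()}
Q={k:ray('side',(210+x/6.65,150+y/8.0),.099)[:2] for k,(x,y) in dict(l=(541,142),fl=(552,196),fr=(632,186),br=(622,140)).items() for x in [x-399]}
print({k:v.round(4) for k,v in P.items()},{k:v.round(4) for k,v in Q.items()})
f=lambda a,b:(np.degrees(np.arctan2(*(b-a)[::-1])).round(1),np.linalg.norm(b-a).round(4))
print(f(P['l'],P['b']),f(P['b'],P['r']),'mid',(P['l']+P['r'])/2); print(f(Q['fl'],Q['fr']),f(Q['l'],Q['fl']),f(Q['fr'],Q['br']),'mid',(Q['l']+Q['fr'])/2)
for u,v in(((229.5,144),(261.2,209.4)),): print(ray('scene',u,.12),ray('side',v,.12))
E
```

```text
{'l': array([0.65  , 0.1085]), 'r': array([0.6215, 0.164 ]), 'b': array([0.6631, 0.1512])} {'l': array([0.6238, 0.1612]), 'fl': array([0.6075, 0.1169]), 'fr': array([0.6504, 0.1016]), 'br': array([0.6648, 0.1392])}
(np.float64(73.0), np.float64(0.0447)) (np.float64(162.9), np.float64(0.0435)) mid [0.63579273 0.13625296]
(np.float64(-19.7), np.float64(0.0456)) (np.float64(-110.2), np.float64(0.0472)) (np.float64(69.0), np.float64(0.0403)) mid [0.63712889 0.13138187]
[ 0.57618964 -0.13214129  0.12      ] [ 0.57651833 -0.14035415  0.12      ]
```

jog_arm --targets "-2.9 -3.6 0 0 0 0 0;-2.9 -3.6 0 0 0 0 0;-2.9 -3.6 0 0 0 0 0;-2.9 -3.6 0 0 0 0 0;-2.9 -3.6 0 0 0 0 0"

```text
time_s: 1.3
tcp_pos: [0.3281, 0.3322, 0.2314]
tcp_rot: [3.141, 0.0, 2.68]
ft_force: [0.5, 0.6, 0.1]
opening: 0.0124
grasp_force: 0.0
```

jog_arm --targets "-3.0 -3.9 0 0 0 0 0;-3.0 -3.9 0 0 0 0 0;-3.0 -3.9 0 0 0 0 0;-3.0 -3.9 0 0 0 0 0;-3.0 -3.9 0 0 0 0 0"

```text
time_s: 1.8
tcp_pos: [0.3755, 0.0906, 0.2317]
tcp_rot: [3.141, 0.001, 2.68]
ft_force: [0.6, 0.4, 0.2]
opening: 0.0
grasp_force: 0.0
```

jog_arm --targets "-2.2 -3.4 0 0 0 0 0;-2.2 -3.4 0 0 0 0 0;-2.0 -3.2 0 0 0 0 0;0 0 0 0 0 0 0;0 0 0 0 0 0 0"

```text
time_s: 2.3
tcp_pos: [0.3882, -0.0262, 0.2314]
tcp_rot: [3.141, -0.0, 2.677]
ft_force: [-0.5, 0.3, 0.4]
opening: 0.0001
grasp_force: 0.0
```

```bash
cat >> h.py <<'E'
def goto(P,st):
    M=R.from_euler('xyz',st['tcp_rot']).as_matrix(); return (100*M.T@(np.array(P)-st['tcp_pos'])).round(2)
E
python3 - <<'E'
from h import *
st,im=snap('wrist','w1.png'); print(st['tcp_pos'],st['tcp_rot'])
find('wrist','start',st); find('wrist','start_top',st);find('wrist','melter',st)
E
```

```text
[ 0.38817732 -0.02622219  0.23139367] [ 3.14119619e+00 -9.54936545e-05  2.67697979e+00]
wrist start 0.7 [0.569 0.11  0.015] px [423. 243.]
wrist start 0.56 [ 0.436 -0.152  0.065] px [172. 262.]
wrist start_top 0.62 [ 0.439 -0.149  0.065] px [176. 264.]
wrist melter 0.9 [ 0.435 -0.131  0.047] px [192. 246.]
wrist melter 0.7 [0.568 0.104 0.016] px [419. 244.]
```

View pics/w1.png

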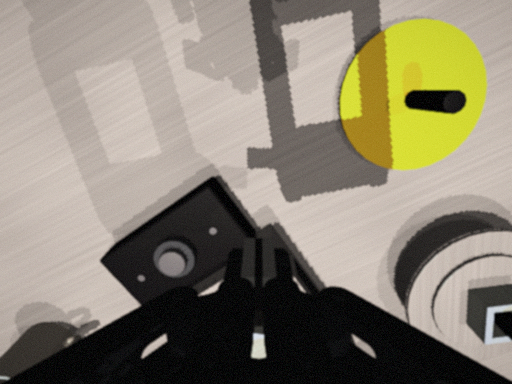

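The black console at (175,245) carries the grey round button at (172,263), which matches the network's report of (0.436, -0.152). The nested lids are at lower right.

jog_arm --targets "-3.3 -3.1 0 0 0 0 0;-3.3 -3.1 0 0 0 0 0;-3.3 -3.1 0 0 0 0 0;0 0 4 0 0 0 0;0 0 4 0 0 0 0"

```text
time_s: 3.0
tcp_pos: [0.4371, -0.1537, 0.1515]
tcp_rot: [-3.142, 0.004, 2.68]
ft_force: [-0.1, 0.1, -1.4]
opening: 0.0002
grasp_force: 0.0
```

```bash
python3 - <<'E'
from h import *
st,im=snap('wrist','w2.png'); print(st['tcp_pos'],goto([.435,-.153,.085],st))
find('wrist','start',st); find('wrist','start_top',st)
st,im=snap('scene','w3.png');find('scene','start',st); find('scene','start_top',st)
E
```

```text
[ 0.43713499 -0.15371376  0.15149393] [ 0.25 -0.03  6.65]
wrist start 0.59 [ 0.438 -0.152  0.066] px [259. 198.]
wrist start_top 0.81 [ 0.439 -0.151  0.067] px [261. 199.]
scene start 0.62 [ 0.441 -0.149  0.069] px [258. 127.]
```

jog_arm --targets "-0.1 0.2 3 0 0 0 0;0 0 3 0 0 0 0;0 0 1 0 0 0 0;0 0 0.5 0 0 0 0;0 0 0 0 0 0 0"

```text
time_s: 3.8
tcp_pos: [0.438, -0.152, 0.0775]
tcp_rot: [-3.142, 0.002, 2.68]
ft_force: [-0.2, 0.4, -0.5]
opening: -0.0003
grasp_force: 0.0
```

jog_arm --targets "0 0 0.4 0 0 0 0;0 0 0.4 0 0 0 0;0 0 0.4 0 0 0 0;0 0 0 0 0 0 0"

```text
time_s: 4.2
tcp_pos: [0.4378, -0.152, 0.0646]
tcp_rot: [-3.142, 0.001, 2.68]
ft_force: [1.5, -1.0, 2.0]
opening: 0.0001
grasp_force: 1.4
```

jog_arm --targets "0 0 0.2 0 0 0 0;0 0 0.2 0 0 0 0;0 0 0 0 0 0 0"

```text
time_s: 4.5
tcp_pos: [0.4378, -0.1521, 0.061]
tcp_rot: [-3.142, 0.001, 2.68]
ft_force: [0.4, -0.1, 7.0]
opening: -0.0002
grasp_force: 3.3
```

jog_arm --targets "0 0 0.1 0 0 0 0;0 0 0.1 0 0 0 0;0 0 0 0 0 0 0"

```text
time_s: 4.8
tcp_pos: [0.4379, -0.1521, 0.0607]
tcp_rot: [-3.141, 0.001, 2.68]
ft_force: [-6.4, 3.5, 23.2]
opening: 0.0001
grasp_force: 11.7
```

Hard stop reached, so the button is fully down. I'll release it, rise, and head for the lids.

jog_arm --targets "0 0 -1 0 0 0 0;0 0 -4 0 0 0 0;0 0 -4.5 0 0 0 0;0 0 -4.5 0 0 0 8.5;0 0 -4.5 0 0 0 8.5"

```text
time_s: 5.3
tcp_pos: [0.4364, -0.1512, 0.2444]
tcp_rot: [3.142, -0.002, 2.68]
ft_force: [0.5, -0.1, 0.1]
opening: 0.0283
grasp_force: 0.0
```

```bash
python3 - <<'E'
from h import *
st=robot.get_state(); print(st['tcp_pos'],goto([.636,.133,.25],st)); st,im=snap('scene','s4.png');find('scene','start',st)
E
```

```text
[ 0.43639358 -0.15123635  0.24438918] [-5.21 34.34 -0.57]
scene start 0.61 [ 0.44  -0.149  0.069] px [258. 127.]
scene start 0.2 [ 0.574 -0.129  0.071] px [232. 155.]
```

jog_arm --targets "-0.6 4.2 0 0 0 0 8.5;-0.6 4.2 0 0 0 0 8.5;-0.6 4.2 0 0 0 0 8.5;-0.6 4.2 0 0 0 0 8.5;-0.6 4.2 0 0 0 0 8.5"

```text
time_s: 5.9
tcp_pos: [0.5578, 0.0245, 0.2421]
tcp_rot: [-3.141, -0.002, 2.68]
ft_force: [0.6, -1.1, 0.5]
opening: 0.0852
grasp_force: 0.0
```

jog_arm --targets "-0.7 4.2 0 0 0 0 8.5;-0.7 4.2 0 0 0 0 8.5;-0.7 4.2 0 0 0 0 8.5;0 0 0 0 0 -8 8.5;0 0 0 0 0 0 8.5"

```text
time_s: 6.4
tcp_pos: [0.632, 0.1275, 0.241]
tcp_rot: [-3.14, -0.003, 2.823]
ft_force: [0.2, 0.4, -0.4]
opening: 0.0853
grasp_force: 0.0
```

```bash
python3 - <<'E'
from h import *
st,im=snap('wrist','w5.png'); print(st['tcp_pos'],st['tcp_rot'],goto([.636,.133,.25],st))
for t in('inner_knob','outer_collar','outer_lid','inner_lid'): find('wrist',t,st)
for d in robot.trace('wrist','outer_collar')[:2]:
    m=d['mask'].astype('uint8'); print(d['conf'],m.sum(),cv2.minAreaRect(cv2.findNonZero(m)))
E
```

```text
[0.6320327  0.12749366 0.24101929] [-3.14014229e+00 -3.13992736e-03  2.82283750e+00] [-0.2   0.65 -0.9 ]
wrist inner_knob 0.86 [ 0.748 -0.189  0.015] px [ 62. 313.]
wrist inner_knob 0.74 [0.632 0.136 0.124] px [267. 184.]
wrist inner_knob 0.64 [0.467 0.128 0.015] px [207.   7.]
wrist inner_knob 0.63 [0.76  0.344 0.013] px [461. 204.]
wrist outer_collar 0.84 [0.629 0.14  0.062] px [268. 163.]
wrist outer_lid 0.68 [0.622 0.14  0.059] px [266. 156.]
wrist inner_lid 0.87 [ 0.746 -0.191  0.014] px [ 60. 312.]
wrist inner_lid 0.64 [0.466 0.13  0.015] px [208.   6.]
wrist inner_lid 0.57 [0.764 0.342 0.017] px [461. 209.]
0.94 20455 ((267.2584533691406, 165.28652954101562), (164.82969665527344, 164.08767700195312), 32.0053825378418)
```

View pics/w5.png

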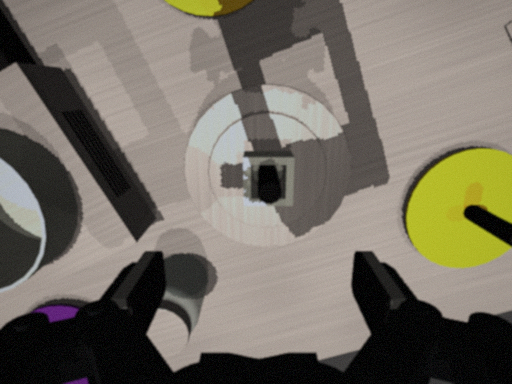

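```bash
python3 - <<'E'
from h import *
st=robot.get_state()
k=ray('wrist',(268,191),.133,st);c=ray('wrist',(269,178.5),.099,st);j=ray('wrist',(182,300),.11,st)
print('knob',k,'collar',c,'jar',j,np.linalg.norm((k-j)[:2]))
print('tcp now px',proj('wrist',[*st['tcp_pos'][:2],.133],st), goto([*k[:2],.15],st),goto(j,st)-goto(k,st))
find('scene','jar',st)
p=robot.find_in('wrist','jar');print(p)
E
```

```text
knob [0.63684986 0.13365695 0.133     ] collar [0.63614213 0.13588171 0.099     ] jar [0.72472873 0.01580649 0.11      ] 0.14700824937898183
tcp now px [256.81491155 189.02328699] [-0.16  0.91  9.36] [-12.09  -8.36   2.3 ]
[{'centre': [-0.0835, 0.1213, 0.3484], 'conf': 0.57}]
```

jog_arm --targets "-0.1 0.9 3 0 0 0 7;0 0 4 0 0 0 7;0 0 4 0 0 0 7;0 0 2 0 0 0 7;0 0 0 0 0 0 7"

```text
time_s: 7.3
tcp_pos: [0.6332, 0.134, 0.1089]
tcp_rot: [-3.139, -0.007, 2.818]
ft_force: [-0.2, 0.1, -0.1]
opening: 0.0701
grasp_force: 0.0
```

```bash
python3 - <<'E'
from h import *
st,im=snap('wrist','w6.png'); print(st['tcp_pos'],goto([.6367,.1345,.104],st))
find('wrist','inner_knob',st); print(proj('wrist',[.6367,.1345,.133],st))
E
```

```text
[0.63324793 0.13398119 0.10893672] [-0.31  0.16  0.49]
wrist inner_knob 0.95 [0.629 0.141 0.127] px [267. 262.]
wrist inner_knob 0.75 [0.754 0.296 0.017] px [492. 272.]
[259.13366982 289.09674119]
```

View pics/w6.png

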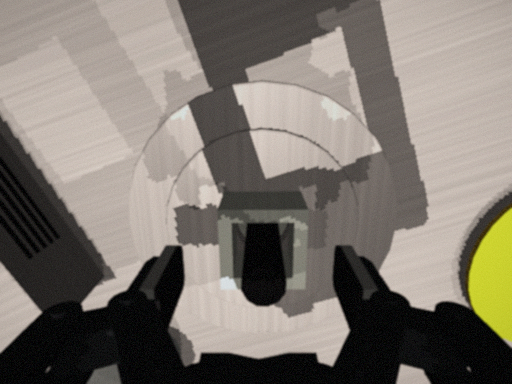

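jog_arm --targets "-0.3 0.3 0.2 -0.15 -0.4 0 7;0 0 0.2 0 0 0 6;0 0 0 0 0 0 3;0 0 0 0 0 0 1;0 0 0 0 0 0 1" --force 50

```text
time_s: 7.9
tcp_pos: [0.6403, 0.1357, 0.1102]
tcp_rot: [3.14, 0.008, 2.82]
ft_force: [-2.1, -0.2, -1.1]
opening: 0.0184
grasp_force: 48.8
```

jog_arm --targets "0 0 0 0 0 0 0.5;0 0 0 0 0 0 0.5;0 0 0 0 0 0 0.5"

```text
time_s: 8.2
tcp_pos: [0.6404, 0.1357, 0.1102]
tcp_rot: [3.14, 0.008, 2.819]
ft_force: [-3.1, -3.9, 5.9]
opening: 0.0185
grasp_force: 49.3
```

```bash
python3 - <<'E'
from h import *
st,im=snap('side','s7.png'); print(st['tcp_pos'],st['tcp_rot'],st['ft_force'],st['torque'],st['joint_pos'])
i2=snap('wrist','w7.png')[1]
cv2.imwrite('pics/c7.png',np.hstack([cv2.resize(im[120:210,200:290],(400,400)),cv2.resize(i2[150:384,140:374],(400,400))])[:,:,::-1])
E
```

```text
[0.64038086 0.13574283 0.11017599] [3.13996244 0.00769826 2.81935187] [-3.12332703 -3.89938205  5.8702292 ] [-0.72906787  0.49021152  0.06497716] [ 0.08933284  0.38913426  1.55359823 -0.00170715  1.19115309 -1.15860244]
```

View pics/c7.png

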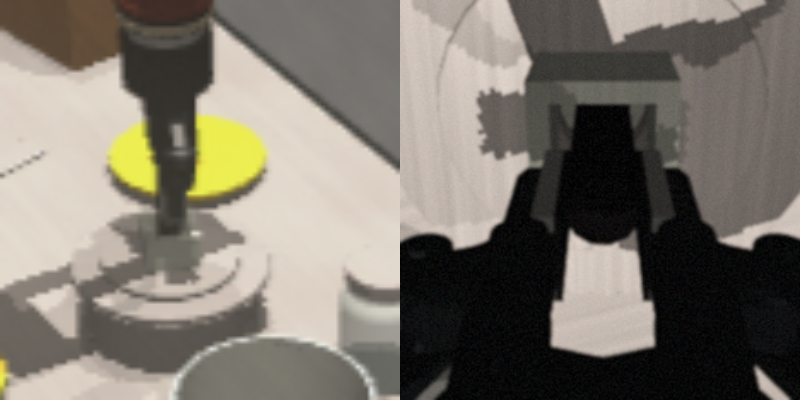

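jog_arm --targets "0 0 0 0 0 0 4;0 0 0 0 0 0 4;0 -0.1 0 0 0.2 0 4;0 0 0 0 0 0 4;0 0 0 0 0 0 4"

```text
time_s: 8.8
tcp_pos: [0.6398, 0.1356, 0.1091]
tcp_rot: [3.139, 0.003, 2.819]
ft_force: [-0.2, -0.0, 0.1]
opening: 0.0404
grasp_force: 0.0
```

jog_arm --targets "0.2 0 0.3 0 0.1 0 4;0 0 0.2 0 0 0 4;0 0 0 0 0 0 4;0 0 0 0 0 0 1;0 0 0 0 0 0 1"

```text
time_s: 9.3
tcp_pos: [0.6381, 0.1365, 0.1044]
tcp_rot: [3.138, 0.002, 2.819]
ft_force: [-0.4, 1.6, 0.3]
opening: 0.0185
grasp_force: 49.0
```

jog_arm --targets "0 0 0 0 0 0 0.5;0 0 0 0 0 0 0.5;0 0 0 0 0 0 0.5" --force 60

```text
time_s: 9.6
tcp_pos: [0.6381, 0.1364, 0.1044]
tcp_rot: [3.139, 0.002, 2.819]
ft_force: [0.0, 2.5, 0.2]
opening: 0.0183
grasp_force: 58.5
```

jog_arm --targets "0 0 -0.5 0 0 0 0.5;0 0 -0.5 0 0 0 0.5;0 0 -1 0 0 0 0.5;0 0 -1.5 0 0 0 0.5;0 0 -1.5 0 0 0 0.5"

```text
time_s: 10.1
tcp_pos: [0.6379, 0.136, 0.1556]
tcp_rot: [3.139, 0.002, 2.819]
ft_force: [0.6, 0.4, -5.5]
opening: 0.0181
grasp_force: 58.8
```

```bash
cat > fit.py <<'E'
from h import *
from scipy.optimize import minimize
th=np.linspace(0,2*np.pi,240)
def cost(p,ims,r):
    s=0
    for n,g in ims:
        T=np.linalg.inv(Twc(n)); f,cx,cy=K(n)
        P=np.c_[p[0]+r*np.cos(th),p[1]+r*np.sin(th),np.full(240,.12)]@T[:3,:3].T+T[:3,3]
        u=(cx+f*P[:,0]/P[:,2]).astype('float32'); v=(cy+f*P[:,1]/P[:,2]).astype('float32')
        s-=cv2.remap(g,u[None],v[None],1).mean()
    return s
def G(fn):
    g=cv2.GaussianBlur(cv2.imread('pics/'+fn,0).astype('float32'),(0,0),1.0); return g-cv2.GaussianBlur(g,(0,0),4)
A=[('scene',G('a.png'))];B=[('side',G('b.png'))]
for nm,I in(('scene',A),('side',B),('both',A+B)):
    gx=[(cost((x,y),I,.074),x,y) for x in np.arange(.55,.61,.002) for y in np.arange(-.165,-.11,.002)]
    b=min(gx); m=minimize(cost,b[1:],(I,.074),method='Nelder-Mead',options=dict(initial_simplex=[[b[1]+.002,b[2]],[b[1]-.002,b[2]+.002],[b[1],b[2]-.002]])); print(nm,m.x.round(4),m.fun)
E
python3 - <<'E'
from fit import *
st=robot.get_state();print(st['tcp_pos'],st['tcp_rot'],goto([.576,-.137,.2],st))
E
```

```text
scene [ 0.5776 -0.1368] -29.788103103637695Traceback (most recent call last):
  File "<stdin>", line 1, in <module>
  File "fit.py", line 16, in <module>
    gx=[(cost((x,y),I,.074),x,y) for x in np.arange(.55,.61,.002) for y in np.arange(-.165,-.11,.002)]
         ~~~~^^^^^^^^^^^^^^
  File "fit.py", line 7, in cost
    T=np.linalg.inv(Twc(n)); f,cx,cy=K(n)
                                     ~^^^
  File "h.py", line 14, in K
    p=robot.camera_params(name); f=192/np.tan(np.radians(p['vfov'])/2); return f,p['cx'],p['cy']
ValueError: time passes only in moves, steps and waits
```

```bash
sed -i '/^def Twc/i import functools\n_cp=functools.lru_cache(None)(robot.camera_params)' h.py; sed -i 's/p=robot.camera_params/p=_cp/' h.py
python3 - <<'E'
from fit import *
st=robot.get_state();print(st['tcp_pos'],st['tcp_rot'],goto([.576,-.137,.2],st))
E
```

```text
scene [ 0.5776 -0.1368] -29.788103103637695
side [ 0.5792 -0.1351] -23.373926162719727
both [ 0.5781 -0.1362] -51.96122741699219
[0.63790183 0.13596621 0.15564573] [3.13905900e+00 1.86976533e-03 2.81932599e+00] [ -2.78 -27.84  -4.5 ]
```

jog_arm --targets "0 0 -3 0 0 0 0.5;0 0 -3 0 0 0 0.5;0 0 -2.5 0 0 0 0.5;-0.1 -1 0 0 0 0 0.5;-0.2 -2 0 0 0 0 0.5"

```text
time_s: 10.6
tcp_pos: [0.6314, 0.1069, 0.2407]
tcp_rot: [3.138, 0.004, 2.821]
ft_force: [-0.4, -1.1, -6.9]
opening: 0.018
grasp_force: 59.2
```

jog_arm --targets "-0.3 -3 0 0 0 0 0.5;-0.4 -4 0 0 0 0 0.5;-0.5 -4 0 0 0 0 0.5;-0.4 -4 0 0 0 0 0.5;-0.4 -3.5 0 0 0 0 0.5"

```text
time_s: 11.1
tcp_pos: [0.5898, -0.0777, 0.2377]
tcp_rot: [3.14, 0.0, 2.819]
ft_force: [0.8, -0.9, -5.8]
opening: 0.0181
grasp_force: 59.2
```

jog_arm --targets "-0.2 -2.5 0 0 0 0 0.5;-0.2 -2 0 0 0 0 0.5;-0.2 -1 0 0 0 0 0.5;0 0 0 0 0 0 0.5;0 0 0 0 0 0 0.5"

```text
time_s: 11.6
tcp_pos: [0.5795, -0.1288, 0.2382]
tcp_rot: [3.138, 0.001, 2.819]
ft_force: [0.4, 0.0, -6.2]
opening: 0.0187
grasp_force: 59.3
```

```bash
python3 - <<'E'
from h import *
st,im=snap('scene','s8.png');i2=snap('side','s9.png')[1];print(st['tcp_pos'],st['tcp_rot'],st['ft_force'],st['opening'],goto([.578,-.136,.19],st))
cv2.imwrite('pics/c8.png',np.hstack([cv2.resize(im[40:240,150:350],(400,400)),cv2.resize(i2[90:290,160:360],(400,400))])[:,:,::-1])
for n in('scene','side'):
  for t in ('outer_lid','outer_collar'): find(n,t)
E
```

```text
[ 0.57950944 -0.12882651  0.23820002] [3.13830415e+00 1.01940157e-03 2.81924877e+00] [ 0.36953355  0.0079498  -6.18181623] 0.018681507769926508 [-0.08 -0.74  4.82]
scene outer_lid 0.7 [ 0.598 -0.104  0.197] px [230. 134.]
scene outer_collar 0.56 [ 0.598 -0.106  0.196] px [229. 134.]
side outer_lid 0.61 [ 0.561 -0.149  0.201] px [259. 192.]
side outer_collar 0.78 [ 0.561 -0.15   0.191] px [259. 195.]
side outer_collar 0.21 [ 0.649 -0.462  0.026] px [338. 285.]
```

View pics/c8.png

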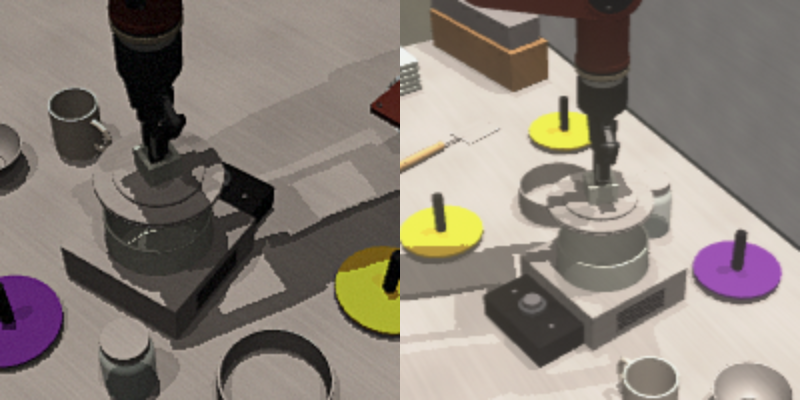

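The pair hangs level over the pot and both lids are carried. I'll lower it.

jog_arm --targets "-0.1 -0.7 1 0 0 0 0.5;0 0 1.5 0 0 0 0.5;0 0 1.5 0 0 0 0.5;0 0 0.4 0 0 0 0.5;0 0 0 0 0 0 0.5"

```text
time_s: 12.4
tcp_pos: [0.5774, -0.1358, 0.1924]
tcp_rot: [3.139, -0.002, 2.819]
ft_force: [-0.5, 0.2, -6.1]
opening: 0.0179
grasp_force: 59.2
```

jog_arm --targets "0 0 0.3 0 0 0 0.5;0 0 0.3 0 0 0 0.5;0 0 0.3 0 0 0 0.5;0 0 0.2 0 0 0 0.5;0 0 0 0 0 0 0.5"

```text
time_s: 12.9
tcp_pos: [0.5784, -0.1361, 0.1833]
tcp_rot: [3.139, 0.001, 2.819]
ft_force: [-0.0, 0.7, -5.8]
opening: 0.0181
grasp_force: 59.2
```

Foot is below the rim (0.186) with no contact, so it is inside the mouth.

jog_arm --targets "0 0 0.3 0 0 0 0.5;0 0 0.2 0 0 0 0.5;0 0 0.1 0 0 0 0.5;0 0 0.1 0 0 0 0.5;0 0 0 0 0 0 0.5"

```text
time_s: 13.4
tcp_pos: [0.5785, -0.1362, 0.1764]
tcp_rot: [3.139, 0.001, 2.819]
ft_force: [0.3, 0.6, -6.2]
opening: 0.0187
grasp_force: 59.2
```

jog_arm --targets "0 0 0.1 0 0 0 0.5;0 0 0.1 0 0 0 0.5;0 0 0 0 0 0 0.5"

```text
time_s: 13.7
tcp_pos: [0.5785, -0.1362, 0.1745]
tcp_rot: [3.139, 0.002, 2.819]
ft_force: [-0.2, -0.2, -6.2]
opening: 0.0181
grasp_force: 59.4
```

jog_arm --targets "0 0 0.1 0 0 0 0.5;0 0 0.05 0 0 0 0.5;0 0 0 0 0 0 0.5"

```text
time_s: 14.0
tcp_pos: [0.5786, -0.1363, 0.1744]
tcp_rot: [3.139, 0.002, 2.819]
ft_force: [-5.2, 1.9, 3.8]
opening: 0.0183
grasp_force: 60.2
```

Landed exactly at the home height, 0.1744. I'll release the knob.

jog_arm --targets "0 0 0 0 0 0 4;0 0 0 0 0 0 8;0 0 0 0 0 0 8;0 0 -0.2 0 0 0 8;0 0 0 0 0 0 8"

```text
time_s: 14.5
tcp_pos: [0.5789, -0.1363, 0.1756]
tcp_rot: [3.139, 0.003, 2.82]
ft_force: [0.2, -0.7, -0.3]
opening: 0.0799
grasp_force: 0.0
```

```bash
python3 - <<'E'
from h import *
st,im=snap('wrist','w10.png');print(st['tcp_pos'],st['tcp_rot'],st['opening'])
cv2.imwrite('pics/c10.png',cv2.resize(im[80:384,100:420],None,fx=1.9,fy=1.9)[:,:,::-1])
print('proj knob top',proj('wrist',[*st['tcp_pos'][:2],.203],st),'collar top corners',[proj('wrist',st['tcp_pos']+R.from_euler('xyz',st['tcp_rot']).as_matrix()@np.array([a*.023,b*.023,st['tcp_pos'][2]-.169]),st).round() for a,b in((-1,-1),(-1,1),(1,1),(1,-1))])
E
```

```text
[ 0.57890943 -0.13630126  0.1755972 ] [3.13903927e+00 2.63114475e-03 2.81951064e+00] 0.07985683290629332
proj knob top [255.63633774 287.78629548] collar top corners [array([213., 288.]), array([299., 288.]), array([303., 206.]), array([209., 206.])]
```

View pics/c10.png

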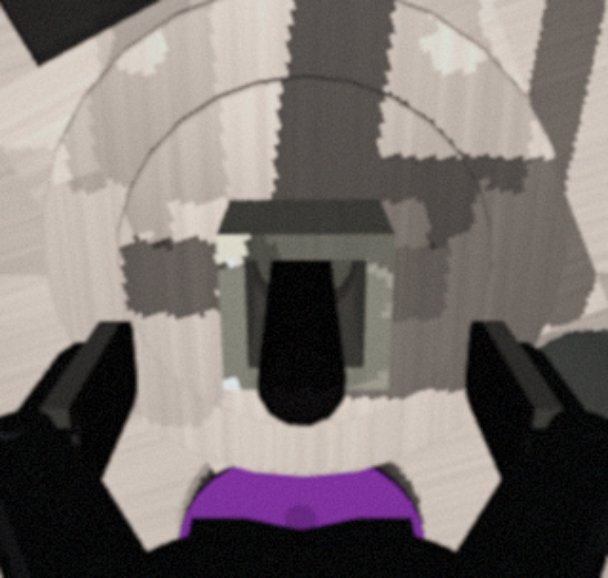

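Knob free and centred at crop (302,395). The collar is square to the fingers and about 1 mm towards +y. I'll descend around it.

jog_arm --targets "0 0.1 1 0 0 0 8;0 0 1.2 0 0 0 8;0 0 0.8 0 0 0 8;0 0 0.3 0 0 0 8;0 0 0 0 0 0 8"

```text
time_s: 15.05
tcp_pos: [0.5783, -0.1349, 0.1408]
tcp_rot: [3.139, -0.0, 2.819]
ft_force: [-0.1, 0.8, 0.6]
opening: 0.0801
grasp_force: 0.0
```

jog_arm --targets "0 0 0 0 0 0 5.5;0 0 0 0 0 0 5.5;0 0 0 0 0 0 4;0 0 0 0 0 0 4;0 0 0 0 0 0 4" --force 50

```text
time_s: 15.55
tcp_pos: [0.5795, -0.1353, 0.1429]
tcp_rot: [3.139, 0.003, 2.819]
ft_force: [-0.2, 0.4, 4.0]
opening: 0.0447
grasp_force: 53.7
```

jog_arm --targets "0 0 -0.2 0 0 0 4;0 0 -0.5 0 0 0 4;0 0 -0.8 0 0 0 4;0 0 -0.5 0 0 0 4;0 0 0 0 0 0 4"

```text
time_s: 16.05
tcp_pos: [0.5796, -0.1355, 0.1635]
tcp_rot: [3.139, 0.004, 2.819]
ft_force: [-0.2, 0.1, -2.4]
opening: 0.0449
grasp_force: 53.1
```

```bash
python3 - <<'E'
from h import *
st,im=snap('scene','s11.png');i2=snap('side','s12.png')[1];print(st['tcp_pos'],st['tcp_rot'],st['ft_force'],st['torque'])
cv2.imwrite('pics/c11.png',np.hstack([cv2.resize(im[80:200,170:290],(400,400)),cv2.resize(i2[140:260,200:320],(400,400))])[:,:,::-1])
E
```

```text
[ 0.57964358 -0.13553424  0.16350373] [3.13912266 0.00390555 2.81941759] [-0.20721528  0.14460848 -2.38675866] [-0.00050876 -0.00761724  0.03810387]
```

View pics/c11.png

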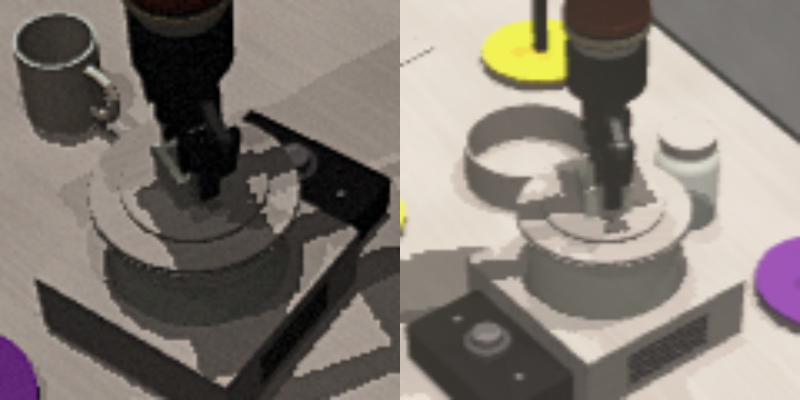

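The outer lid is up 20 mm and level. The load is 2.4 N of the pair's 6.1 N, so the inner lid stayed behind. I'll keep lifting.

jog_arm --targets "0 0 -1 0 0 0 4;0 0 -1.5 0 0 0 4;0 0 -1.5 0 0 0 4;0 0 -1.5 0 0 0 4;0 0 -1 0 0 0 4"

```text
time_s: 16.65
tcp_pos: [0.5796, -0.1356, 0.23]
tcp_rot: [3.139, 0.005, 2.819]
ft_force: [0.3, 0.3, -2.2]
opening: 0.045
grasp_force: 53.1
```

jog_arm --targets "0 0 -1.5 0 0 0 4;0 0 -1.5 0 0 0 4;0 0 -1 0 0 0 4;0 0 -0.5 0 0 0 4;0 0 0 0 0 0 4"

```text
time_s: 17.15
tcp_pos: [0.579, -0.1356, 0.2731]
tcp_rot: [3.139, 0.003, 2.819]
ft_force: [-0.1, -0.4, -2.8]
opening: 0.0454
grasp_force: 53.1
```

jog_arm --targets "0 0 0 0 0 0 4;0 0 0 0 0 0 4;0 0 0 0 0 0 4;0 0 0 0 0 0 4;0 0 0 0 0 0 4"

```text
time_s: 17.65
tcp_pos: [0.5785, -0.1354, 0.2718]
tcp_rot: [3.139, 0.001, 2.819]
ft_force: [-0.0, -0.2, -2.7]
opening: 0.0452
grasp_force: 53.1
```

```bash
python3 - <<'E'
from h import *
st,im=snap('scene','s13.png');i2=snap('side','s14.png')[1];print(st['tcp_pos'],st['tcp_rot'],st['ft_force'],st['torque'])
cv2.imwrite('pics/c13.png',np.hstack([cv2.resize(im[60:200,160:300],(400,400)),cv2.resize(i2[120:260,190:330],(400,400))])[:,:,::-1])
E
```

```text
[ 0.57854648 -0.13540714  0.2718293 ] [3.13895055e+00 1.28457494e-03 2.81942596e+00] [-0.04369352 -0.18523898 -2.69416612] [-0.00909612 -0.01583238  0.06166404]
```

View pics/c13.png

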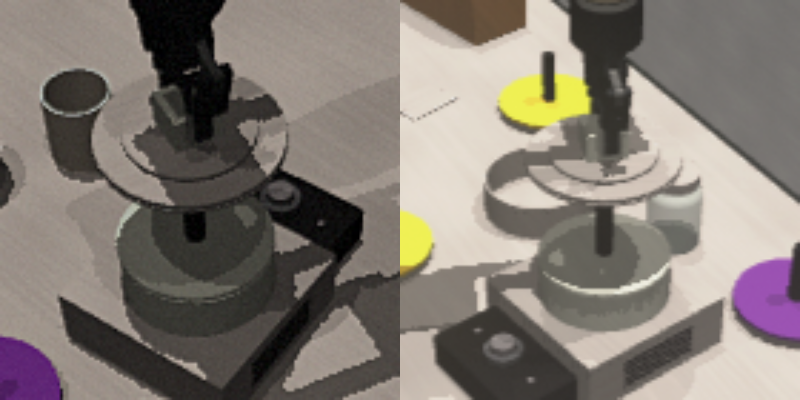

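The outer lid is level and 129 mm up. The inner lid is seated flat on the pot with its knob upright. I'll hand in.

```bash
python3 -c "
from rig import robot
print(robot.job_done())"
```

```text
the job is handed in; nothing more can be done
None
```

The job is done and handed in at about 18 s: the start button was pressed fully and released, the lid pair was set home on the pot, and the outer lid is held level about 129 mm above its nested place, with the inner lid still seated on the pot.

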